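Clip the clay roller's spindle

ROBOT

A 6-joint arm with a two-finger parallel gripper is mounted at the origin on the work surface. World frame = base frame: x ahead of the robot, y to its left, z up, the work surface at z = 0. Lengths are in m, angles in rad, forces in N, time in s.
With the tool pointing down it reaches from about 0.35 to 0.775 m from the base axis. Payload 5.5 kg.
Tool frame: the origin (TCP) lies at the very end of the fingers, on their centre line; the grasp point (between the pads) lies 19 mm behind it; z points along the fingers, y is the direction in which the jaws open and shut (so a half turn about z gives the same grasp; the last joint's range is limited). The gripper opens to 85 mm and grips with 20 to 120 N. Pads are 22 mm wide; open, the fingers measure 114 mm over their backs; the gripper's body (76 mm by 85 mm) begins 54 mm behind the grasp point. The pads swing forward as they close: fully open they stand 13 mm farther back than shut.
Start: joints at [1.146, 0.313, 0.046, 1.304, 0, 1.431], TCP at [0.162, 0.552, 0.231] pointing down, gripper open.
Joint ranges: [-2.76, 2.76], [-0.86, 1.69], [-1.03, 1.26], [-2.2, 2.34], [-1.47, 1.5], [-3.14, 3.14]. Speed limits (rad/s): [2.57, 2.57, 3.14, 3.14, 3.14, 3.14].

INTERFACE

Orientations are given as a unit quaternion [w, x, y, z].
In Python, from workcell import env gives the robot as it stands. The module is installed in compiled form; this text tells all that it offers.
- The arm moves only by the shell command python3 -m pendant 'ROWS' [FORCE]. ROWS is JSON, a list of rows, each an object with "fingers": the finger opening in mm, from 0 to 85.4; "delta_pos": the shift along the tool's x, y, z in mm, a list of three; "angular": the turn, a rotation vector about the tool's x, y, z in rad, a list of three. In form: [{"fingers": fingers, "delta_pos": [x, y, z], "angular": [ax, ay, az]}, ...]. A call has 1 to 12 rows; each row shifts and turns the commanded pose from where the row before left it, along the tool's axes as they then stand; what a row does not reach is not made up. A row lasts 1/10 s, in which the tool goes at most 50 mm and 8.59 degrees, less where a joint would pass 70% of its speed; a pose out of reach is approached as far as the arm can. A call is refused whole if a number of a shift passes 50 or a number of a turn 0.15, either way. A call with a gripper value outside its range is refused whole. The fingers move at their own pace and stop on an object; FORCE is the grip in N (left out, the last holds). Time passes only in rows, so rows that do not move let the fingers close. It gives the time, the measured TCP pose, the force and the opening at its end, in the units of the state.
- env.get_state(): the state, without advancing time (a new reading comes with each control period).
- env.read_camera(name): name is "scene" or "top"; returns the picture (480x640x3 uint8, blue, green, red); there is no depth.
- env.camera_params(name): a dict with "fx", "fy", "cx", "cy" (pixels), "k1" (the pictures are not rectified: a ray, as slopes to the right and down, at radius r is drawn at 1 + k1 r^2 times it, then the intrinsics apply), "view" (4x4, takes a point from world to camera coordinates). Camera axes: x right, y up, looking along -z (the intrinsics and any distortion apply to the point x, -y, -z); pixel columns grow to the right and rows downward; lengths in m; the calibration is good to about 2 mm. A picture is of the moment at which its call begins. camera_params takes no time and is no camera call.
- env.hand_in(): hands the job in, once; it reports no verdict.
The state is a dict: "clock": time; "joint_pos": joint angles; "qvel": joint speeds; "tau": joint torques, N m; "tcp_pos": TCP position; "orientation": TCP orientation; "wrist_force": force on the tool from outside, world axes, zero at the start; "ft_torque": the same for the moment, N m; "finger_gap": finger opening in m.
Only numpy, scipy, OpenCV 4.12 (cv2) and the standard library are available. Lean on these libraries where they do the work, as an engineer would, in place of code of your own. Each camera call takes 0.05 s, during which the arm holds its last target. There are 200 camera calls.

TASK

The clay roller needs its spindle secured again. Take the spring clip with the red tab out of the wooden block, feel for the groove in the roller's spindle stub, and press the clip gently down into it until it snaps fully home round the groove; then let go. Never force it: a press of about 12 N is enough, and more than 35 N on the spindle damages it. Leave the frog pot, the tub and the modelling tool where they are.

Things in the scene. Friction and masses are not known exactly. Their poses are not given: they have to be found in the camera images.
- clip: Open spring clip of dark steel with a red tab, 47 g, standing tab up in the wooden block. Origin: axis of its round seat (the spindle's centre line once seated). y: along that axis, through its thickness; z: towards the tab; the mouth opens to -z; same either way round. Steel 10 mm thick (y), 37 mm wide (x), z -10 to +22 mm. The crown's underside, which stops on the groove floor, is at z +10 mm.
- clip_tab (a point): Centre of the clip's red tab, 38 mm above the clip's origin, axes as the clip's. Tab 14 mm in y, 22 mm in x, 32 mm tall: grip it from above, either way.
- clip_mouth (a point): Between the round lips of the clip's two sprung jaws, 7 mm below its origin; the lips are 16 mm apart in x. They must spread over the 20 mm groove floor: a downward push of about 8 to 12 N, then they snap round below it. They cannot spread enough to pass the 30 mm spindle.
- roller: Bench clay roller, bolted down: blue cheeks, two aluminium rollers, wooden feed board, crank at the far end. Origin on the table below the outer face of the bearing cheek, under the spindle's axis; z up, y along the spindle and out of the cheek, to its free end. The cheek's top is 125 mm above the table, 100 mm wide in x.
- spindle_root (a point): Where the spindle's axis leaves the cheek, 110 mm above the table; axes as the roller's. Steel stub, 30 mm diameter, level along +y, slippery, free end 57 to 83 mm from here. One groove (brass coloured), 13 mm wide, 20 mm diameter. The spindle stands elsewhere along its axis each time (and stays there): the groove's centre is 34 to 60 mm along +y from here, not measured: feel or look for it.
- groove_region (a point): Middle of the range of possible groove centres: 47 mm along +y from spindle_root, on the spindle's axis; axes as the roller's. A clip pressed on the plain 30 mm part stops with its origin about 21 mm above the axis; over the groove it drops freely to about 14 mm, where its lips meet the groove floor; then it must be pressed down to 0.
- block: Fixed wooden block 90 mm (x) by 70 mm (y), 30 mm tall, origin under its centre. In its top a slot 40 mm (x) by 12 mm (y), 14 mm deep, in which the clip stands with its y along the block's y, its origin 26 mm above the table. Lift the clip straight up.
- frog_pot: Bystander: small fired clay frog pot, 92 mm across, 70 mm tall, origin under its centre.
- tub: Bystander: empty white plastic tub, 90 mm across, 42 mm tall, origin under its centre.
- stylus: Bystander: wooden modelling tool lying flat, 180 mm long along its x, 12 mm wide, 10 mm thick; origin under its middle.
Not all that is in view belongs to the job. Of the things like the clip, leave any that is purple; of the rest the smaller one is meant.

How it is judged:
By the outcome, as a careful person would: the job done as asked, in the order asked, and still so for the second after the job is handed in, with the robot touching nothing.
It also fails if it takes over 67 s, if anything falls off the work surface, if the arm or the gripper's body presses on something with over 40 N, if the wrist force passes 120 N, or if a joint passes its speed limit or range.

## Working session

There is one attempt and no reset: what is moved stays moved. The work goes in short steps, Python scripts to look and compute and a shell command to move; the robot and the scene stay as the last step left them, time stands still between calls to the robot, and variables do not carry over. Pictures are saved under pics/ and viewed, about 8 in all and at most 12, crops included, and the job is handed in when it is done.

```bash
mkdir -p pics
python3 - <<'E'
from workcell import env
import cv2,numpy as np
np.set_printoptions(precision=4,suppress=True)
for n in("scene","top"):
    cv2.imwrite(f"pics/{n}0.png",env.read_camera(n)); p=env.camera_params(n); print(n,p)
s=env.get_state();print(s)
E
```

```text
scene {'fx': 462.4573618171729, 'fy': 462.4573618171729, 'cx': 323.6781329238597, 'cy': 235.9107125063603, 'k1': -0.09939673729721517, 'view': array([[ 0.1846,  0.9827,  0.0174, -0.1914],
       [-0.5893,  0.0965,  0.8021,  0.2328],
       [ 0.7865, -0.1583,  0.5969, -1.2014],
       [ 0.    ,  0.    ,  0.    ,  1.    ]])}
top {'fx': 598.9177587202806, 'fy': 598.9177587202806, 'cx': 322.99100899380005, 'cy': 238.05521438349302, 'k1': -0.02818420609296825, 'view': array([[ 0.0027, -1.    , -0.0047,  0.0836],
       [ 0.9975,  0.0024,  0.0712, -0.5654],
       [-0.0712, -0.0049,  0.9975, -0.9392],
       [ 0.    ,  0.    ,  0.    ,  1.    ]])}
{'clock': 0.1, 'joint_pos': array([ 1.1464,  0.3139,  0.0451,  1.3036, -0.    ,  1.4312]), 'qvel': array([-0.001 , -0.0009,  0.0044, -0.0008, -0.0009,  0.0007]), 'tau': array([  0.0032, -48.1726,  29.9244,   0.0127,  -0.0001,  -0.    ]), 'tcp_pos': array([0.1614, 0.5514, 0.2305]), 'orientation': array([-0.0002,  0.1419,  0.9899, -0.0008]), 'wrist_force': array([ 0.361 , -1.0797, -0.508 ]), 'ft_torque': array([-0.0107,  0.0247, -0.0201]), 'finger_gap': 0.08548420434058945}
```

View pics/scene0.png

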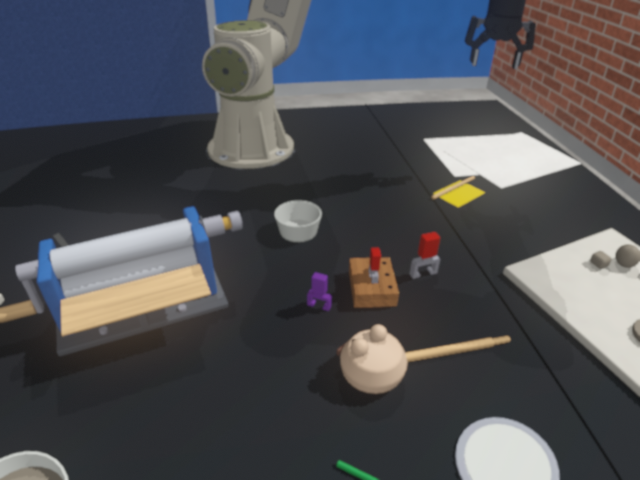

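View pics/top0.png

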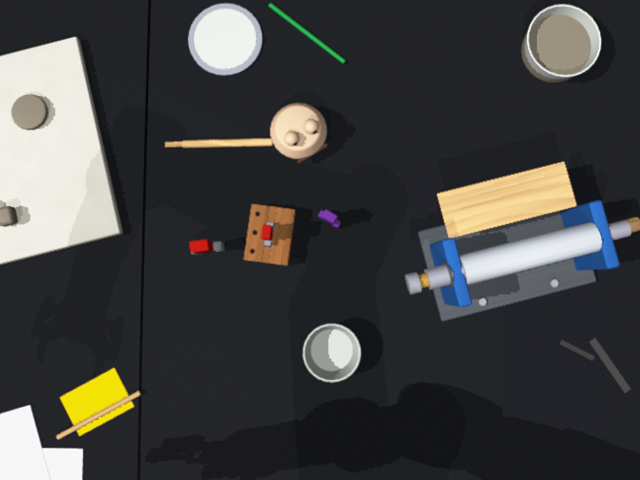

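Both views show three clip-like things:
- a small red-tab clip standing in the block (scene 375,262; top 267,233)
- a larger red-tab clip free on the table (scene 428,250; top 200,246)
- a purple one (scene 320,290; top 329,217)

The one in the block fits: it isn't purple and it's the smaller red one. The spindle stub, with its brass groove, is at top (430,278) and scene (228,222). I'll confirm with one crop and measure.

```bash
cat > h.py <<'E'
import cv2,numpy as np
from workcell import env
np.set_printoptions(precision=4,suppress=True)
def ray(n,uv):
    p=env.camera_params(n);K=np.array([[p['fx'],0,p['cx']],[0,p['fy'],p['cy']],[0,0,1]])
    xy=cv2.undistortPoints(np.array([[uv]],float),K,np.array([p['k1'],0,0,0,0.]))[0,0]
    V=p['view'];R=V[:3,:3];return -R.T@V[:3,3],R.T@np.array([xy[0],-xy[1],-1])
def plane(n,uv,z):
    o,d=ray(n,uv);return o+d*(z-o[2])/d[2]
def tri(a,b):
    o,d=ray("scene",a);q,e=ray("top",b)
    t=np.linalg.lstsq(np.c_[d,-e],q-o,rcond=None)[0];A=o+t[0]*d;B=q+t[1]*e
    return (A+B)/2,np.linalg.norm(A-B)
def proj(n,X):
    p=env.camera_params(n);c=p['view']@np.r_[X,1];x,y=c[0]/-c[2],-c[1]/-c[2];f=1+p['k1']*(x*x+y*y)
    return np.array([p['fx']*x*f+p['cx'],p['fy']*y*f+p['cy']])
def blobs(im,lo,hi,roi,amin=15):
    x0,y0,x1,y1=roi;m=cv2.inRange(cv2.cvtColor(im[y0:y1,x0:x1],cv2.COLOR_BGR2HSV),lo,hi)
    out=[]
    for c in cv2.findContours(m,cv2.RETR_EXTERNAL,cv2.CHAIN_APPROX_NONE)[0]:
        if cv2.contourArea(c)>=amin:
            c=c+np.array([x0,y0]);M=cv2.moments(c);out.append((np.array([M['m10']/M['m00'],M['m01']/M['m00']]),cv2.contourArea(c),cv2.minAreaRect(c)))
    return out
E
python3 - <<'E'
from h import *
S=cv2.imread("pics/scene0.png");T=cv2.imread("pics/top0.png")
a=cv2.resize(S[220:320,290:450],(800,500)[:2] and (640,400),interpolation=cv2.INTER_CUBIC)[:300]
r=lambda im,x,y,w,h,W,H:cv2.resize(im[y:y+h,x:x+w],(W,H),interpolation=cv2.INTER_CUBIC)
c=np.vstack([np.hstack([r(S,300,225,100,75,400,300),r(S,180,195,100,75,400,300)]),np.hstack([r(T,190,190,120,90,400,300),r(T,395,235,80,60,400,300)])])
cv2.imwrite("pics/crop.png",c)
print("red top",blobs(T,(0,150,70),(6,255,255),(180,190,320,280)))
print("red scene",blobs(S,(0,150,70),(6,255,255),(340,220,460,300)))
print("brass top",blobs(T,(12,110,80),(28,255,255),(400,250,460,300)))
print("brass scene",blobs(S,(12,110,80),(28,255,255),(200,200,250,245)))
print("blue top",blobs(T,(100,150,60),(125,255,255),(410,180,640,320),100))
print("block top",blobs(T,(7,80,60),(20,255,255),(235,195,305,275),100))
E
```

```text
red top [(array([200.2708, 245.7678]), 250.5, ((200.2461700439453, 245.96925354003906), (13.643819808959961, 22.574321746826172), 82.87498474121094)), (array([266.5246, 232.1134]), 122.0, ((266.6000061035156, 232.2000274658203), (10.418916702270508, 14.139959335327148), 7.125016689300537))]
red scene [(array([374.9343, 257.75  ]), 180.0, ((375.0, 258.0), (22.0, 10.0), 90.0)), (array([428.6277, 244.2725]), 402.5, ((428.8243103027344, 244.55404663085938), (18.9058837890625, 26.797033309936523), 9.462322235107422))]
brass top [(array([423.9077, 279.8625]), 88.5, ((424.0076904296875, 279.86151123046875), (14.296045303344727, 7.630403518676758), 74.74488067626953))]
brass scene [(array([226.5535, 221.8868]), 53.0, ((226.66038513183594, 221.8113250732422), (12.63716983795166, 5.49442195892334), 74.05460357666016))]
blue top [(array([451.4678, 272.2988]), 1269.0, ((450.1805725097656, 273.5518798828125), (69.44007873535156, 26.346004486083984), 75.0685806274414)), (array([593.2612, 235.4405]), 1735.5, ((589.8490600585938, 237.9716796875), (70.46595764160156, 43.13121032714844), 74.05460357666016))]
block top [(array([268.9003, 234.3438]), 2515.0, ((269.030029296875, 234.29002380371094), (45.39625549316406, 57.982757568359375), 8.130102157592773))]
```

View pics/crop.png

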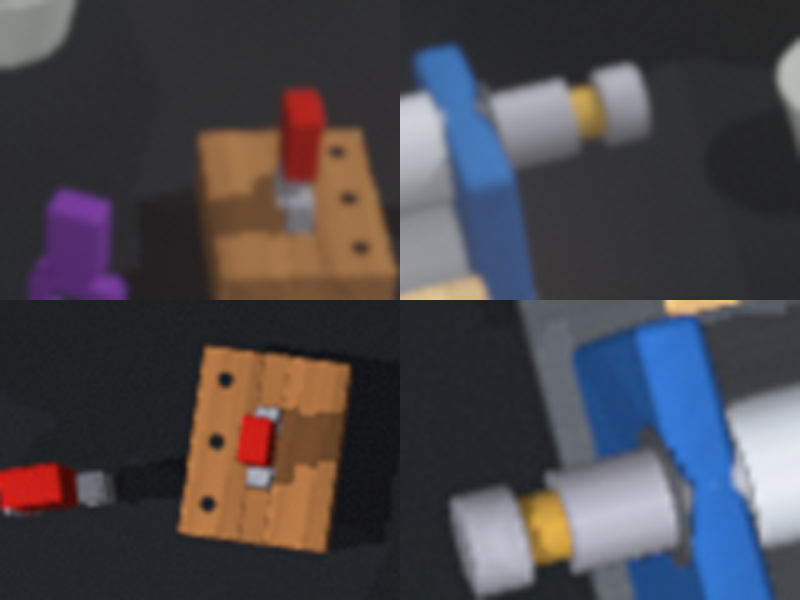

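The crop confirms it: the small red-tab clip stands in the block's slot. Nearby are the purple one (left alone) and the larger red one. The brass groove shows clearly near the stub's free end, with the inner shoulder at about x 570 and the outer at about 522 in the lower-right panel.

```bash
cat > m.py <<'E'
from h import *
T=cv2.imread("pics/top0.png")
# slot/clip and block
tt=plane("top",(266.6,232.2),.080); bc=plane("top",(269.03,234.29),.030)
print("tab top",tt,"block",bc, "tri tab",tri((375,247.5),(266.6,232.2)))
box=cv2.boxPoints(((269.03,234.29),(45.4,57.98),8.13)); P=[plane("top",b,.03)for b in box]
for i in range(4):
    v=P[(i+1)%4]-P[i];print("side mm",np.linalg.norm(v)*1e3,"ang",np.degrees(np.arctan2(v[1],v[0])))
# spindle: profile across axis in top view, subpixel edges
g=cv2.cvtColor(T,cv2.COLOR_BGR2GRAY)
def seg(c,th,half,n=121):
    t=np.linspace(-half,half,n);d=np.array([np.cos(th),np.sin(th)]);p=(np.array(c)+t[:,None]*d).astype(np.float32)
    return t,p,cv2.remap(T,p[:,0:1].copy(),p[:,1:2].copy(),cv2.INTER_LINEAR)[:,0]
ax=np.radians(-14.7)
for off in(0,2,-2):
    c=np.array([424,279.9])+off*np.array([-np.sin(ax),np.cos(ax)])
    t,p,v=seg(c,ax,28,57);sat=cv2.cvtColor(v[None],cv2.COLOR_BGR2HSV)[0,:,1].astype(int)
    print("off",off,"sat",sat.tolist())
for s in(-14,-11,-8,8,11,14,18,40,80,120,160):
    c=np.array([424,279.9])+s*np.array([np.cos(ax),np.sin(ax)])
    t,p,v=seg(c,ax+np.pi/2,18,73);gr=v.astype(int).sum(1)//3
    print(s,gr[::3].tolist())
E
python3 m.py
```

```text
tab top [0.5696 0.1696 0.08  ] block [0.5703 0.1707 0.03  ] tri tab (array([0.5692, 0.169 , 0.0847]), np.float64(0.00030171978014148395))
side mm 92.32910288119035 ang -7.4444894007608795
side mm 72.47610113818422 ang -98.06198725569195
side mm 92.18657857109186 ang 172.25280847753032
side mm 71.98767975130207 ang 82.04828918199968
off 0 sat [50, 43, 37, 37, 37, 49, 37, 45, 45, 30, 23, 20, 18, 18, 18, 16, 17, 19, 18, 18, 18, 18, 17, 9, 87, 168, 172, 172, 170, 171, 172, 169, 95, 8, 17, 18, 18, 17, 17, 17, 18, 18, 18, 17, 17, 18, 18, 17, 17, 17, 18, 18, 18, 18, 21, 26, 19]
off 2 sat [43, 44, 37, 43, 49, 44, 44, 45, 43, 32, 20, 21, 19, 19, 19, 18, 18, 19, 19, 18, 18, 17, 18, 8, 87, 159, 172, 172, 170, 170, 171, 160, 96, 10, 19, 18, 17, 17, 18, 18, 17, 17, 17, 18, 18, 17, 17, 17, 17, 18, 17, 18, 17, 17, 21, 23, 18]
off -2 sat [49, 43, 37, 43, 43, 44, 37, 37, 31, 28, 22, 19, 17, 16, 18, 18, 17, 18, 19, 20, 20, 20, 20, 6, 86, 161, 172, 172, 170, 170, 172, 160, 90, 7, 20, 21, 19, 18, 19, 18, 17, 18, 19, 17, 20, 18, 18, 18, 18, 18, 18, 18, 18, 20, 23, 25, 42]
-14 [37, 37, 38, 38, 37, 70, 118
[... 605 characters left out ...]
112, 135, 154, 170, 181, 190, 198, 198, 194, 187, 176, 160, 140, 101, 84, 84, 86, 86, 84]
18 [75, 76, 77, 77, 78, 86, 112, 134, 153, 170, 181, 190, 198, 198, 193, 188, 178, 160, 139, 91, 75, 78, 79, 78, 78]
40 [70, 75, 76, 93, 115, 105, 113, 108, 102, 131, 160, 180, 193, 196, 173, 142, 121, 109, 83, 99, 99, 96, 90, 75, 77]
80 [58, 62, 91, 137, 164, 185, 202, 212, 221, 228, 232, 234, 234, 236, 238, 238, 236, 233, 228, 220, 208, 183, 135, 78, 70]
120 [87, 87, 92, 130, 159, 178, 196, 209, 220, 226, 231, 234, 237, 239, 237, 239, 239, 236, 231, 225, 216, 192, 148, 104, 101]
160 [75, 75, 83, 116, 147, 167, 182, 197, 211, 220, 225, 230, 233, 234, 233, 233, 235, 231, 227, 221, 213, 192, 152, 88, 77]
```

Run:
```python
from h import *
a=np.radians(-14.7);d=np.array([np.cos(a),np.sin(a)]);c=np.array([424,279.9])
A=plane("top",c-18*d,.112);B=plane("top",c+18*d,.112)
v=(A-B)[:2];v/=np.linalg.norm(v);print("axis dir",v,np.degrees(np.arctan2(v[1],v[0])))
o=plane("top",c-4*d,.125);i=plane("top",c+4.05*d,.120);m=plane("top",c,.112)
print("outer",o,"inner",i,"axis pt",m, "width",(o-i)[:2]@v*1e3)
s=((o+i)[:2]@v)/2;g=m[:2]+v*(s-m[:2]@v);print("groove centre",g)
for off,z in((-19,.11),):print("free end",(plane("top",c+off*d,.118)[:2]-g)@v*1e3)
# check of scene brass
print("proj scene",proj("scene",np.r_[g,.118]))
# clip
th=np.radians(82.3);print("clip y",np.cos(th),np.sin(th))
from scipy.spatial.transform import Rotation as R
s=env.get_state();q=s['orientation'];r=R.from_quat([q[1],q[2],q[3],q[0]]).as_matrix();print(r,s['tcp_pos'])
yaw=np.degrees(np.arctan2(r[1,1],r[0,1]));print("tool y yaw",yaw)
print("d tool to tab",r.T@(np.array([.5696,.1698,.075])-s['tcp_pos'])*1e3)
```

```text
axis dir [-0.2544  0.9671] 104.73577123596459
outer [ 0.497  -0.0536  0.125 ] inner [ 0.5    -0.0655  0.12  ] axis pt [ 0.4985 -0.0612  0.112 ] width 12.296413354795897
groove centre [ 0.4981 -0.0596]
free end 26.610688100329966
proj scene [225.3054 218.1306]
clip y 0.1339861854182922 0.9909831997148363
[[-0.9597  0.281  -0.0007]
 [ 0.281   0.9597 -0.0015]
 [ 0.0002 -0.0016 -1.    ]] [0.1614 0.5514 0.2305]
tool y yaw 73.68242060435834
d tool to tab [-499.0326 -251.3004  155.8084]
```

```bash
python3 -m pendant '[{"fingers":50,"delta_pos":[-40,-20,4],"angular":[0,0,0]},{"fingers":50,"delta_pos":[-40,-20,4],"angular":[0,0,0]},{"fingers":50,"delta_pos":[-40,-20,4],"angular":[0,0,0]},{"fingers":50,"delta_pos":[-40,-20,4],"angular":[0,0,0]},{"fingers":50,"delta_pos":[-40,-20,4],"angular":[0,0,0]},{"fingers":50,"delta_pos":[-40,-20,4],"angular":[0,0,0]},{"fingers":50,"delta_pos":[-40,-20,4],"angular":[0,0,0]},{"fingers":50,"delta_pos":[-40,-20,4],"angular":[0,0,0]},{"fingers":50,"delta_pos":[-40,-20,4],"angular":[0,0,0]},{"fingers":50,"delta_pos":[-40,-20,4],"angular":[0,0,0]},{"fingers":50,"delta_pos":[-40,-20,4],"angular":[0,0,0]},{"fingers":50,"delta_pos":[-40,-20,4],"angular":[0,0,0]}]' 40
python3 -m pendant '[{"fingers":50,"delta_pos":[-19,-11,20],"angular":[0,0,0]},{"fingers":50,"delta_pos":[0,0,20],"angular":[0,0,-0.149]},{"fingers":50,"delta_pos":[0,0,0],"angular":[0,0,0]},{"fingers":50,"delta_pos":[0,0,0],"angular":[0,0,0]}]'
cat > st.py <<'E'
import sys
from h import *
from scipy.spatial.transform import Rotation as R
s=env.get_state();q=s['orientation'];r=R.from_quat([q[1],q[2],q[3],q[0]]).as_matrix()
print("t",s['clock'],"tcp",s['tcp_pos'],"yaw y",np.degrees(np.arctan2(r[1,1],r[0,1])),"zax",r[:,2],"F",s['wrist_force'],"gap",s['finger_gap'])
if len(sys.argv)>3: print("to target, tool mm",r.T@(np.array([float(x) for x in sys.argv[1:4]])-s['tcp_pos'])*1e3)
if len(sys.argv)>4:
    a=env.read_camera("scene");cv2.imwrite(f"pics/{sys.argv[4]}s.png",a);cv2.imwrite(f"pics/{sys.argv[4]}t.png",env.read_camera("top"))
E
python3 st.py .5696 .1698 .049 a
```

```text
clock: 1.3
tcp_pos: [0.5557, 0.1851, 0.1827]
orientation: [-0.0, 0.142, 0.99, -0.0]
wrist_force: [0.7, 0.7, -0.6]
finger_gap: 0.05
clock: 1.7
tcp_pos: [0.5692, 0.1708, 0.1429]
orientation: [-0.001, 0.069, 0.998, -0.0]
wrist_force: [-0.6, 0.4, 0.9]
finger_gap: 0.0504
t 1.7 tcp [0.5692 0.1708 0.1429] yaw y 82.03920430371836 zax [-0.002  -0.0002 -1.    ] F [-0.5766  0.446   0.9405] gap 0.05038396092071038
to target, tool mm [-0.7605 -0.8555 93.8876]
```

Run:
```python
import cv2,numpy as np
S=cv2.imread("pics/as.png");T=cv2.imread("pics/at.png")
r=lambda im,x,y,w,h:cv2.resize(im[y:y+h,x:x+w],(400,400),interpolation=cv2.INTER_CUBIC)
cv2.imwrite("pics/a.png",np.hstack([r(S,310,180,130,130),r(T,200,165,130,130)]))
```

```text
(no output)
```

View pics/a.png

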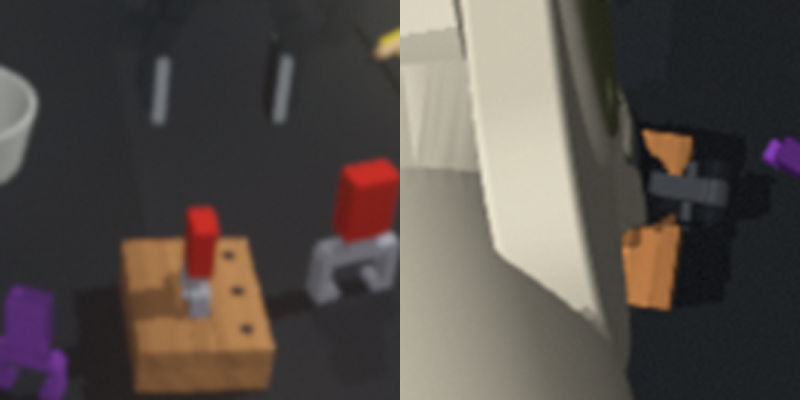

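```bash
python3 - <<'E'
from h import *
for X in((.5692,.1708,.155),(.5692,.1708,.1429),(.5696,.1698,.08)):
    u=proj("scene",X);print(u,(u-[310,180])*400/130)
E
python3 st.py
```

```text
[380.1887 210.2808] [215.9652  93.1718]
[379.4718 216.9862] [213.7594 113.8036]
[375.3993 249.9584] [201.2285 215.2566]
t 1.8 tcp [0.5701 0.1714 0.1444] yaw y 82.14204106121704 zax [ 0.0012  0.0003 -1.    ] F [ 0.2902  0.2276 -0.0071] gap 0.049914096339460555
```

The close look shows the open fingers straddling the small red tab: tips near (158,120) and (282,120) in the crop, tab top at (202,215), matching the projections to about 2 px. Next I descend and grip.

```bash
python3 -m pendant '[{"fingers":50,"delta_pos":[0,-1,30],"angular":[0,0,0]},{"fingers":50,"delta_pos":[0,0,30],"angular":[0,0,0]},{"fingers":50,"delta_pos":[0,0,20],"angular":[0,0,0]},{"fingers":50,"delta_pos":[0,0,14],"angular":[0,0,0]},{"fingers":50,"delta_pos":[0,0,0],"angular":[0,0,0]},{"fingers":5,"delta_pos":[0,0,0],"angular":[0,0,0]},{"fingers":5,"delta_pos":[0,0,0],"angular":[0,0,0]},{"fingers":5,"delta_pos":[0,0,0],"angular":[0,0,0]},{"fingers":5,"delta_pos":[0,0,0],"angular":[0,0,0]},{"fingers":5,"delta_pos":[0,0,0],"angular":[0,0,0]},{"fingers":5,"delta_pos":[0,0,0],"angular":[0,0,0]}]' 60; python3 st.py
```

```text
clock: 2.9
tcp_pos: [0.571, 0.1702, 0.0511]
orientation: [0.001, 0.068, 0.998, 0.001]
wrist_force: [0.4, 1.7, 5.5]
finger_gap: 0.0134
t 2.9 tcp [0.571  0.1702 0.0511] yaw y 82.21909578351456 zax [ 0.003  0.001 -1.   ] F [0.3574 1.6604 5.4776] gap 0.013425429571809257
```

```bash
python3 -m pendant '[{"fingers":5,"delta_pos":[0,0,-10],"angular":[0,0,0]},{"fingers":5,"delta_pos":[0,0,-15],"angular":[0,0,0]},{"fingers":5,"delta_pos":[0,0,-40],"angular":[0,0,0]},{"fingers":5,"delta_pos":[0,0,-40],"angular":[0,0,0]},{"fingers":5,"delta_pos":[0,0,-35],"angular":[0,0,0]},{"fingers":5,"delta_pos":[0,0,0],"angular":[0,0,0]}]' 60; python3 -m pendant '[{"fingers":5,"delta_pos":[5,-30,0],"angular":[0,0,0]},{"fingers":5,"delta_pos":[5,-30,0],"angular":[0,0,0]},{"fingers":5,"delta_pos":[5,-30,0],"angular":[0,0,0]},{"fingers":5,"delta_pos":[5,-30,0],"angular":[0,0,0]},{"fingers":5,"delta_pos":[5,-30,0],"angular":[0,0,0]},{"fingers":5,"delta_pos":[5,-30,0],"angular":[0,0,0]},{"fingers":5,"delta_pos":[5,-30,0],"angular":[0,0,0]},{"fingers":5,"delta_pos":[5,-28,0],"angular":[0,0,0]},{"fingers":5,"delta_pos":[0,0,0],"angular":[0,0,-0.13]},{"fingers":5,"delta_pos":[0,0,0],"angular":[0,0,-0.13]},{"fingers":5,"delta_pos":[0,0,0],"angular":[0,0,-0.13]},{"fingers":5,"delta_pos":[0,0,0],"angular":[0,0,0]}]'; python3 st.py .499 -.06 .16 b
python3 - <<'E'
import cv2,numpy as np
S=cv2.imread("pics/bs.png");T=cv2.imread("pics/bt.png")
r=lambda im,x,y,w,h:cv2.resize(im[y:y+h,x:x+w],(400,400),interpolation=cv2.INTER_CUBIC)
cv2.imwrite("pics/b.png",np.hstack([r(S,175,150,100,100),r(T,370,220,120,120)]))
E
```

```text
clock: 3.5
tcp_pos: [0.5729, 0.1702, 0.1959]
orientation: [0.005, 0.068, 0.998, 0.001]
wrist_force: [1.4, -0.3, 0.1]
finger_gap: 0.0127
clock: 4.7
tcp_pos: [0.4975, -0.0607, 0.189]
orientation: [-0.0, -0.127, 0.992, 0.0]
wrist_force: [-0.4, -0.3, -0.7]
finger_gap: 0.0131
t 4.7 tcp [ 0.4975 -0.0607  0.189 ] yaw y 104.55255797387412 zax [-0.0007  0.0002 -1.    ] F [-0.4152 -0.3011 -0.6526] gap 0.013084589194911025
to target, tool mm [-1.6578  0.3084 29.0251]
```

View pics/b.png

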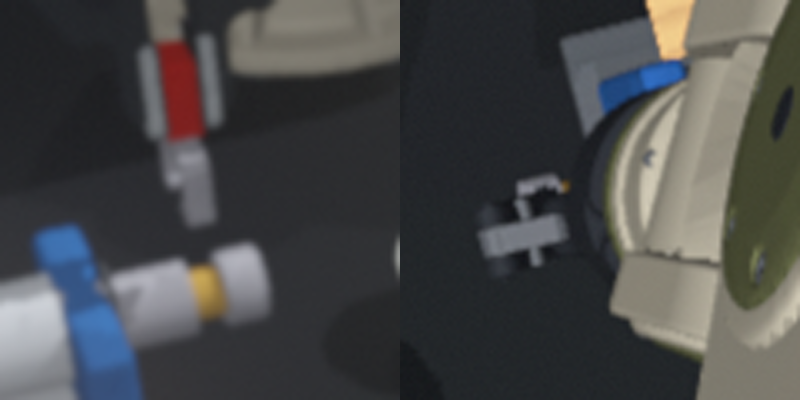

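The clip is held upright, its near leg at (200,205) in the left crop and its axis pointing down at the brass groove at (208,290). Next I descend gently and read the force at each step.

```bash
P='python3 -m pendant'; 
python3 -m pendant '[{"fingers":5,"delta_pos":[-1,0,10],"angular":[0,0,0]},{"fingers":5,"delta_pos":[0,0,10],"angular":[0,0,0]},{"fingers":5,"delta_pos":[0,0,7],"angular":[0,0,0]},{"fingers":5,"delta_pos":[0,0,0],"angular":[0,0,0]},{"fingers":5,"delta_pos":[0,0,0],"angular":[0,0,0]}]' | grep -E "tcp|force"
python3 -m pendant '[{"fingers":5,"delta_pos":[0,0,2],"angular":[0,0,0]},{"fingers":5,"delta_pos":[0,0,0],"angular":[0,0,0]},{"fingers":5,"delta_pos":[0,0,0],"angular":[0,0,0]}]' | grep -E "tcp|force"
python3 -m pendant '[{"fingers":5,"delta_pos":[0,0,2],"angular":[0,0,0]},{"fingers":5,"delta_pos":[0,0,0],"angular":[0,0,0]},{"fingers":5,"delta_pos":[0,0,0],"angular":[0,0,0]}]' | grep -E "tcp|force"
python3 -m pendant '[{"fingers":5,"delta_pos":[0,0,1],"angular":[0,0,0]},{"fingers":5,"delta_pos":[0,0,0],"angular":[0,0,0]},{"fingers":5,"delta_pos":[0,0,0],"angular":[0,0,0]}]' | grep -E "tcp|force"
python3 -m pendant '[{"fingers":5,"delta_pos":[0,0,1],"angular":[0,0,0]},{"fingers":5,"delta_pos":[0,0,0],"angular":[0,0,0]},{"fingers":5,"delta_pos":[0,0,0],"angular":[0,0,0]}]' | grep -E "tcp|force"
```

```text
tcp_pos: [0.4986, -0.0602, 0.1618]
wrist_force: [0.9, -0.1, -0.3]
tcp_pos: [0.4991, -0.0604, 0.1605]
wrist_force: [0.7, 0.1, -1.4]
tcp_pos: [0.4989, -0.0603, 0.1583]
wrist_force: [-0.5, -0.3, -0.8]
tcp_pos: [0.4989, -0.0604, 0.1572]
wrist_force: [-0.1, -0.4, -0.3]
tcp_pos: [0.4989, -0.0603, 0.1562]
wrist_force: [-0.5, 0.6, -0.3]
```

```bash
python3 -m pendant '[{"fingers":5,"delta_pos":[0,0,1],"angular":[0,0,0]},{"fingers":5,"delta_pos":[0,0,0],"angular":[0,0,0]},{"fingers":5,"delta_pos":[0,0,0],"angular":[0,0,0]}]' | grep -E "tcp|force"
python3 -m pendant '[{"fingers":5,"delta_pos":[0,0,1],"angular":[0,0,0]},{"fingers":5,"delta_pos":[0,0,0],"angular":[0,0,0]},{"fingers":5,"delta_pos":[0,0,0],"angular":[0,0,0]}]' | grep -E "tcp|force"
python3 -m pendant '[{"fingers":5,"delta_pos":[0,0,1],"angular":[0,0,0]},{"fingers":5,"delta_pos":[0,0,0],"angular":[0,0,0]},{"fingers":5,"delta_pos":[0,0,0],"angular":[0,0,0]}]' | grep -E "tcp|force"
```

```text
tcp_pos: [0.4989, -0.0603, 0.1552]
wrist_force: [0.1, -1.1, -1.3]
tcp_pos: [0.4989, -0.0604, 0.1543]
wrist_force: [0.7, 0.7, -0.8]
tcp_pos: [0.4989, -0.0603, 0.1532]
wrist_force: [0.8, -0.4, -0.0]
```

```bash
python3 -m pendant '[{"fingers":5,"delta_pos":[0,0,1],"angular":[0,0,0]},{"fingers":5,"delta_pos":[0,0,0],"angular":[0,0,0]},{"fingers":5,"delta_pos":[0,0,0],"angular":[0,0,0]}]' | grep -E "tcp|force"
python3 -m pendant '[{"fingers":5,"delta_pos":[0,0,1],"angular":[0,0,0]},{"fingers":5,"delta_pos":[0,0,0],"angular":[0,0,0]},{"fingers":5,"delta_pos":[0,0,0],"angular":[0,0,0]}]' | grep -E "tcp|force"
python3 -m pendant '[{"fingers":5,"delta_pos":[0,0,1],"angular":[0,0,0]},{"fingers":5,"delta_pos":[0,0,0],"angular":[0,0,0]},{"fingers":5,"delta_pos":[0,0,0],"angular":[0,0,0]}]' | grep -E "tcp|force"
```

```text
tcp_pos: [0.4989, -0.0603, 0.1522]
wrist_force: [-0.1, 0.6, -0.7]
tcp_pos: [0.4989, -0.0603, 0.1512]
wrist_force: [-0.0, -0.5, -1.3]
tcp_pos: [0.4989, -0.0604, 0.1502]
wrist_force: [-0.9, -0.0, -0.1]
```

The clip has dropped 5 mm below plain-shaft contact height with no force, so it is in the groove. Continuing to the lips' contact.

```bash
for i in 1; do python3 -m pendant '[{"fingers":5,"delta_pos":[0,0,1],"angular":[0,0,0]},{"fingers":5,"delta_pos":[0,0,0],"angular":[0,0,0]}]' | grep -E "tcp|force"; done
python3 -m pendant '[{"fingers":5,"delta_pos":[0,0,1],"angular":[0,0,0]},{"fingers":5,"delta_pos":[0,0,0],"angular":[0,0,0]}]' | grep -E "tcp|force"
python3 -m pendant '[{"fingers":5,"delta_pos":[0,0,1],"angular":[0,0,0]},{"fingers":5,"delta_pos":[0,0,0],"angular":[0,0,0]}]' | grep -E "tcp|force"
python3 -m pendant '[{"fingers":5,"delta_pos":[0,0,1],"angular":[0,0,0]},{"fingers":5,"delta_pos":[0,0,0],"angular":[0,0,0]}]' | grep -E "tcp|force"
```

```text
tcp_pos: [0.4986, -0.0604, 0.1492]
wrist_force: [-2.6, -0.6, -0.6]
tcp_pos: [0.4987, -0.0605, 0.1487]
wrist_force: [-3.6, -0.2, 3.6]
tcp_pos: [0.4989, -0.0606, 0.148]
wrist_force: [-2.9, 0.1, 6.9]
tcp_pos: [0.499, -0.0608, 0.1471]
wrist_force: [-3.3, -1.3, 6.0]
```

Lip contact came at 0.149, as predicted. The side force points toward -x, so I ease 1 mm that way, then press.

```bash
python3 -m pendant '[{"fingers":5,"delta_pos":[1,0,0],"angular":[0,0,0]},{"fingers":5,"delta_pos":[0,0,1],"angular":[0,0,0]},{"fingers":5,"delta_pos":[0,0,0],"angular":[0,0,0]}]' | grep -E "tcp|force"
python3 -m pendant '[{"fingers":5,"delta_pos":[0,0,1],"angular":[0,0,0]},{"fingers":5,"delta_pos":[0,0,0],"angular":[0,0,0]}]' | grep -E "tcp|force"
python3 -m pendant '[{"fingers":5,"delta_pos":[0,0,1],"angular":[0,0,0]},{"fingers":5,"delta_pos":[0,0,0],"angular":[0,0,0]}]' | grep -E "tcp|force"
python3 -m pendant '[{"fingers":5,"delta_pos":[0,0,1],"angular":[0,0,0]},{"fingers":5,"delta_pos":[0,0,0],"angular":[0,0,0]}]' | grep -E "tcp|force"
```

```text
tcp_pos: [0.4987, -0.0609, 0.1462]
wrist_force: [-2.4, -0.6, 5.8]
tcp_pos: [0.4987, -0.0608, 0.1453]
wrist_force: [-2.7, -1.4, 6.5]
tcp_pos: [0.4985, -0.0605, 0.1439]
wrist_force: [-0.9, 0.8, 4.7]
tcp_pos: [0.4985, -0.0608, 0.1424]
wrist_force: [0.0, -0.9, 2.6]
```

```bash
python3 -m pendant '[{"fingers":5,"delta_pos":[0,0,1],"angular":[0,0,0]},{"fingers":5,"delta_pos":[0,0,1],"angular":[0,0,0]},{"fingers":5,"delta_pos":[0,0,0],"angular":[0,0,0]}]' | grep -E "tcp|force"
python3 -m pendant '[{"fingers":5,"delta_pos":[0,0,1],"angular":[0,0,0]},{"fingers":5,"delta_pos":[0,0,1],"angular":[0,0,0]},{"fingers":5,"delta_pos":[0,0,0],"angular":[0,0,0]}]' | grep -E "tcp|force"
python3 -m pendant '[{"fingers":5,"delta_pos":[0,0,1],"angular":[0,0,0]},{"fingers":5,"delta_pos":[0,0,0],"angular":[0,0,0]}]' | grep -E "tcp|force"
python3 -m pendant '[{"fingers":5,"delta_pos":[0,0,1],"angular":[0,0,0]},{"fingers":5,"delta_pos":[0,0,0],"angular":[0,0,0]}]' | grep -E "tcp|force"
```

```text
tcp_pos: [0.498, -0.0604, 0.1396]
wrist_force: [1.9, -0.5, -3.0]
tcp_pos: [0.4979, -0.0605, 0.1377]
wrist_force: [3.2, -0.4, -5.7]
tcp_pos: [0.4979, -0.0605, 0.1369]
wrist_force: [1.9, -0.0, -5.7]
tcp_pos: [0.4979, -0.0606, 0.1361]
wrist_force: [2.0, 0.3, -5.0]
```

The force is now pulling the clip down: it has snapped past the groove's widest point. I carry on until the crown stops on the groove floor.

```bash
python3 -m pendant '[{"fingers":5,"delta_pos":[0,0,1],"angular":[0,0,0]},{"fingers":5,"delta_pos":[0,0,0],"angular":[0,0,0]}]' | grep -E "tcp|force"
python3 -m pendant '[{"fingers":5,"delta_pos":[0,0,1],"angular":[0,0,0]},{"fingers":5,"delta_pos":[0,0,0],"angular":[0,0,0]}]' | grep -E "tcp|force"
python3 -m pendant '[{"fingers":5,"delta_pos":[0,0,1],"angular":[0,0,0]},{"fingers":5,"delta_pos":[0,0,0],"angular":[0,0,0]}]' | grep -E "tcp|force"
```

```text
tcp_pos: [0.4981, -0.0606, 0.1354]
wrist_force: [1.9, 0.3, -3.5]
tcp_pos: [0.4982, -0.0607, 0.1349]
wrist_force: [1.2, 0.6, 2.1]
tcp_pos: [0.4983, -0.0607, 0.1347]
wrist_force: [-1.4, 0.3, 9.5]
```

Hard stop at 0.1347 (predicted 0.1345) with 9.5 N. A last 0.4 mm press, then back it off, open partway and look.

```bash
python3 -m pendant '[{"fingers":5,"delta_pos":[0,0,0.4],"angular":[0,0,0]},{"fingers":5,"delta_pos":[0,0,0],"angular":[0,0,0]},{"fingers":5,"delta_pos":[0,0,0],"angular":[0,0,0]}]' | grep -E "tcp|force"
python3 -m pendant '[{"fingers":5,"delta_pos":[0,0,-1],"angular":[0,0,0]},{"fingers":20,"delta_pos":[0,0,0],"angular":[0,0,0]},{"fingers":40,"delta_pos":[0,0,0],"angular":[0,0,0]},{"fingers":40,"delta_pos":[0,0,0],"angular":[0,0,0]},{"fingers":40,"delta_pos":[0,0,0],"angular":[0,0,0]}]' | grep -E "tcp|force|gap"
python3 -m pendant '[{"fingers":40,"delta_pos":[0,0,-20],"angular":[0,0,0]},{"fingers":40,"delta_pos":[0,0,-40],"angular":[0,0,0]},{"fingers":40,"delta_pos":[0,0,-40],"angular":[0,0,0]},{"fingers":40,"delta_pos":[45,0,0],"angular":[0,0,0]},{"fingers":40,"delta_pos":[45,0,0],"angular":[0,0,0]},{"fingers":40,"delta_pos":[0,40,0],"angular":[0,0,0]},{"fingers":40,"delta_pos":[0,40,0],"angular":[0,0,0]},{"fingers":40,"delta_pos":[0,40,0],"angular":[0,0,0]},{"fingers":40,"delta_pos":[0,40,0],"angular":[0,0,0]},{"fingers":40,"delta_pos":[0,0,0],"angular":[0,0,0]},{"fingers":40,"delta_pos":[0,0,0],"angular":[0,0,0]}]' | grep -E "clock|tcp|force|gap"
python3 st.py 0 0 0 c
python3 - <<'E'
import cv2,numpy as np
from h import *
S=cv2.imread("pics/cs.png");T=cv2.imread("pics/ct.png")
r=lambda im,x,y,w,h:cv2.resize(im[y:y+h,x:x+w],(400,400),interpolation=cv2.INTER_CUBIC)
cv2.imwrite("pics/c.png",np.hstack([r(S,175,150,100,100),r(T,380,230,100,100)]))
b=blobs(S,(0,150,70),(6,255,255),(190,150,260,250));print(b)
for z in(.132,.148,.164):print(z,proj("scene",(.4981,-.0605,z)))
E
```

```text
tcp_pos: [0.4982, -0.0607, 0.1346]
wrist_force: [-2.0, 1.6, 10.5]
tcp_pos: [0.4977, -0.0606, 0.1335]
wrist_force: [0.2, -1.0, -0.8]
finger_gap: 0.04
clock: 13.5
tcp_pos: [0.3704, 0.0723, 0.2339]
wrist_force: [0.2, -0.6, -0.2]
finger_gap: 0.0402
t 13.5 tcp [0.3704 0.0723 0.2339] yaw y 104.72513393883266 zax [ 0.0004 -0.0004 -1.    ] F [ 0.1664 -0.5568 -0.2316] gap 0.04023699075054223
to target, tool mm [376.6635  24.3338 233.822 ]
[(array([222.5445, 201.7617]), 196.5, ((222.67601013183594, 201.96798706054688), (22.897336959838867, 10.643684387207031), 79.69515228271484))]
0.132 [223.7868 210.8108]
0.148 [222.6618 202.1878]
0.164 [221.5146 193.3397]
```

View pics/c.png

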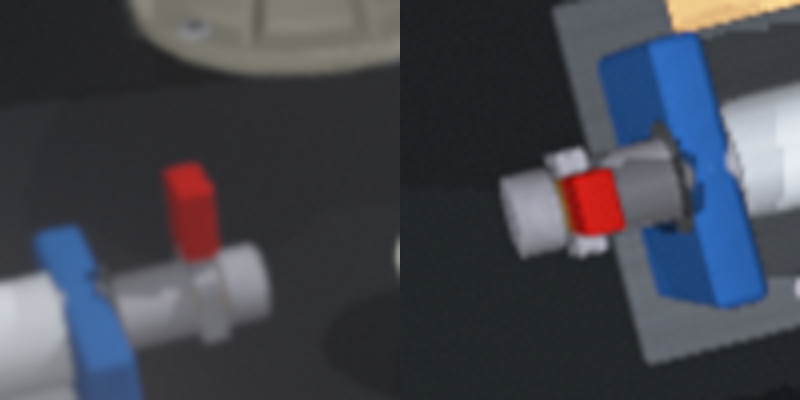

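View pics/cs.png

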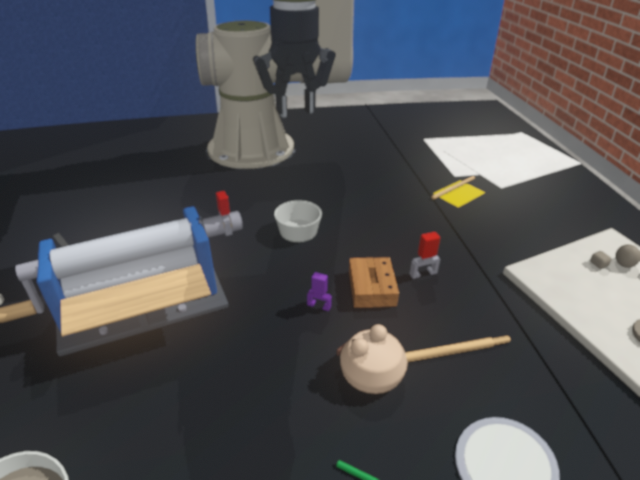

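The clip sits upright in the groove with its legs round the spindle. The red tab's centroid is at scene (222.5,201.8); the fully seated position projects to (222.7,202.2). The pot, tub, tool and other clips haven't moved, and the gripper is well clear.

```bash
python3 -c "
from workcell import env
print(env.hand_in())"
```

```text
the job is handed in; nothing more can be done
None
```

The clip is seated in the spindle groove and the job is handed in, at about 13.6 s on the robot's clock. I took the small red-tab clip out of the block, turned it to line up with the spindle and felt it down into the groove.

- **Finding the groove:** the clip passed the height where the plain shaft would have stopped it with no force. The lips met the groove floor at 14 mm above the axis, as expected.
- **Pressing home:** the lips spread at about 6–7 N and then the clip pulled itself down. It came to a hard stop within 0.2 mm of the predicted seated height. The largest force read was 10.5 N, against the 35 N limit; I read it only at the end of each small step.
- **After letting go:** in the last pictures the red tab is within 1 pixel of where a fully seated clip should be. The wrist force is about zero and the gripper is well clear. By eye, the frog pot, tub, modelling tool and the other two clips have not moved.

**Disagreements, both small:** the groove measured 12.3 mm wide in the picture against the stated 13 mm. There was also a side force of about 3 N as the lips first touched, which I eased with a 1 mm shift. No check failed.

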